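# Tip three cabinet knobs into the sample tray

## Task

Make up a sample set of three cabinet knobs: slide the small wooden tray along the desk up against the front edge of the tip-out dispenser's base, squarely and centred under the lip of the blue scoop. Then press the red lever bar down slowly until exactly three of the six knobs have dropped into the tray, and let the scoop swing back to rest with the other three still in it. Don't touch the knobs, leave the tray under the lip, and don't disturb the other things on the desk.

Things in the scene. Friction and masses are not known exactly. Their poses are not given: they have to be found in the camera images.
- dispenser: fixed knob dispenser: ply base 112 x 235 x 12 mm and two cheeks, outer faces 39 mm off the middle, 102 mm high. Origin on the desk below the pivot; z up, +y the way it pours, -x the lever side (nearer the robot). Base from y -215 to +20 mm; the tray butts against its front edge at y +20. The pivot runs along x at y 0, z 74 mm
- scoop (a joint): tilt of the blue scoop about the pivot, rad: 0 at rest, to 1.0 as the lever goes down and the lip dips. Pressed slowly (under 0.15 rad/s) it lets the knobs go one by one: the first at roughly 0.2, each further one roughly 0.1 to 0.2 later, rolling for up to a second before it drops. Its weight brings it back to 0 in a second or two as the lever is let up
- lip (a point): middle of the scoop's pouring edge, 4 mm behind and 10 mm above the pivot at rest (84 mm above the desk). The scoop is an arched trough 42 mm wide inside and 260 mm long towards -y, with six scalloped seats one behind the other, a knob in each; the front one leaves first, and lands 20 to 100 mm in front of the lip
- lever_bar (a point): middle of the red lever bar, 18 mm thick, 48 mm long, along the dispenser's x on a 100 mm steel arm from the pivot. In the dispenser's frame x = -0.093, y = 0.1 cos(0.61 - tilt), z = 0.074 + 0.1 sin(0.61 - tilt) m: 131 mm high at rest, pressed down to tip the scoop with about 12 N at first, 2 to 3 N less for each knob gone
- lever: steel lever arm with its red bar, fixed to the scoop; origin on the pivot axis in the middle of the trough, axes tilting with it
- tray: loose open light-wood tray, 100 (x) x 140 (y) x 34 mm high, walls and floor 5 mm, felt-lined, about 0.28 kg; origin at the centre of its underside. In place, touching the base and centred, it is at x 0, y 90 mm in the dispenser's frame with y axes parallel. Starts 70 to 130 mm farther out, up to 100 mm off to the lever side, turned up to 0.3 rad
- knob_1: cabinet ball knob 1: a plain 38 mm oak ball of roughly 0.05 kg with a small brass insert; origin at its centre, axes turn as it rolls. One of six in the scoop at the start, one behind the other (three oak, three white, order varies)
- knob_2: cabinet ball knob 2: a plain 38 mm oak ball of roughly 0.05 kg with a small brass insert; origin at its centre, axes turn as it rolls. One of six in the scoop at the start, one behind the other (three oak, three white, order varies)
- knob_3: cabinet ball knob 3: a plain 38 mm oak ball of roughly 0.05 kg with a small brass insert; origin at its centre, axes turn as it rolls. One of six in the scoop at the start, one behind the other (three oak, three white, order varies)
- knob_4: cabinet ball knob 4: a plain 35 mm white lacquered ball of roughly 0.05 kg with a small brass insert; origin at its centre, axes turn as it rolls. One of six in the scoop at the start, one behind the other (three oak, three white, order varies)
- knob_5: cabinet ball knob 5: a plain 35 mm white lacquered ball of roughly 0.05 kg with a small brass insert; origin at its centre, axes turn as it rolls. One of six in the scoop at the start, one behind the other (three oak, three white, order varies)
- knob_6: cabinet ball knob 6: a plain 35 mm white lacquered ball of roughly 0.05 kg with a small brass insert; origin at its centre, axes turn as it rolls. One of six in the scoop at the start, one behind the other (three oak, three white, order varies)
- mug: red and white mug on a coaster behind the dispenser, to be left alone; origin under its centre
- glue_stick: red and yellow glue stick standing behind the tray, to be left alone; origin under its centre
- tape_measure: yellow pocket tape measure at the desk's front edge, to be left alone; origin under its centre
- wood_sample: flat wood sample block at the desk's front edge on the right, to be left alone; origin under its centre
- paint_pot: yellowish sample pot at the front right, to be left alone; origin under its centre

How it is judged:
By the outcome, as a careful person would: the job done as asked, in the order asked, and still so for the second after the job is handed in, with the robot touching nothing.
It also fails if it takes over 62 s, if anything falls off the work surface, if the arm or the gripper's body presses on something with over 40 N, if the wrist force passes 120 N, or if a joint passes its speed limit or range.

## Robot

A 6-joint arm with a two-finger parallel gripper is mounted at the origin on a cart in front of the work surface, level with it; the furniture and walls round the work are solid. World frame = base frame: x ahead of the robot, y to its left, z up, the work surface at z = 0. Lengths are in mm, angles in rad, forces in N, time in s.
With the tool pointing down it reaches from about 300 to 775 mm from the base axis. Payload 14.6 kg.
Tool frame: the origin (TCP) lies midway between the tips of the shut fingers; the grasp point (between the pads) lies behind it (manip.grip_depth is the z of the grasp point in the tool frame, in mm); z points along the fingers, y is the line along which they close (so a half turn about z gives the same grasp; the last joint's range is limited). The gripper opens to 94 mm and grips with 3 to 60 N. Pads are 16 mm wide; open, the fingers measure 119 mm over their backs; the gripper's body (75 mm by 177 mm) begins 78 mm behind the grasp point.
Start: joints at [1.275, 0.3, 1.521, -0, 1.321, -0.067], TCP at [124.743, 535.657, 205.446] pointing down, gripper open.
Joint ranges: [-3.03, 3.03], [-0.79, 2.21], [0.23, 2.52], [-1.04, 4.18], [0, 3.07], [-2.55, 2.55]. Speed limits (rad/s): [2.22, 2.22, 2.57, 3.14, 3.14, 3.14].

## Interface

Orientations are given as [roll, pitch, yaw] about the fixed x, y, z axes, in that order (R = Rz(yaw) Ry(pitch) Rx(roll)).
In Python, from cell import manip, eyes, job gives the robot as it stands (manip), with the cameras (eyes) and the job (job).
- The arm moves only by the shell command python3 nudge.py 'ROWS' [OPENING] [FORCE]. ROWS is a JSON list of rows, 1 to 5 of them, each of 6 numbers: dx, dy, dz in mm, then a rotation vector rx, ry, rz in rad; each row is the pose to reach, as a shift and turn from the pose commanded when the command began, along the tool's axes at that moment; what a row does not reach only later rows make up. A row lasts 1/10 s, in which the tool goes at most 50 mm and 0.15 rad, less where a joint would pass 70% of its speed; a pose out of reach is approached as far as the arm can. OPENING is the finger opening in mm, set as the command begins (- or left out keeps the last). The fingers move at their own pace and stop on an object; FORCE is the grip in N (left out, the last holds). Time passes only in rows, so rows that do not move let the fingers close. It prints the time, the measured TCP pose, the force, the opening and the grip force at its end.
- manip.read_state(): the state, without advancing time (a new reading comes with each control period).
- eyes.camera(name): name is "scene" or "top"; returns (picture, depth): 400x640x3 uint8, red, green, blue; 400x640 float32, mm along the optical axis (not along the pixel's ray), 0 where there is no reading.
- eyes.camera_info(name): a dict with "K" (3x3 intrinsics, pixels), "dist" ([k1, k2, p1, p2, k3] as OpenCV has them; the pictures are not rectified), "rvec" (rotation vector, rad) and "tvec" (3), from world to camera coordinates, as OpenCV has them. Camera axes: x right, y down, z forward; pixel columns grow to the right and rows downward; lengths in mm; the calibration is good to about 2 mm. A picture is of the moment at which its call begins. camera_info takes no time and is no camera call.
- job.sign_off(): hands the job in; it is judged then, once.
The state is a dict: "clock": time; "joints": joint angles; "qd": joint speeds; "effort": joint torques, N m; "eef_pos": TCP position; "eef_rot": TCP orientation; "wrist_force": force on the tool from outside, world axes, zero at the start; "moment": the same for the moment, N m; "finger_gap": finger opening in mm; "finger_force": force on a finger pad.
Only numpy, scipy, OpenCV 4.12 (cv2) and the standard library are available. Lean on these libraries where they do the work, as an engineer would, in place of code of your own. Each camera call takes 0.05 s, during which the arm holds its last target. There are 200 camera calls.

## Working session

There is one attempt and no reset: what is moved stays moved. The work goes in short steps, Python scripts to look and compute and a shell command to move; the robot and the scene stay as the last step left them, time stands still between calls to the robot, and variables do not carry over. Pictures are saved under pics/ and viewed, at most 10 in all, crops included, and the job is handed in when it is done.

```bash
ls; mkdir -p pics
python3 - <<'E'
from cell import manip, eyes, job
import cv2,numpy as np
for n in("scene","top"):
    p,d=eyes.camera(n); cv2.imwrite(f"pics/{n}0.png",p[:,:,::-1]); np.save(f"pics/{n}0.npy",d)
    i=eyes.camera_info(n); print(n,np.round(i["K"],1).tolist(),np.round(i["dist"],3),(-cv2.Rodrigues(np.array(i["rvec"],float))[0].T@np.array(i["tvec"],float).reshape(3,1)).ravel().round())
print(manip.read_state(),manip.grip_depth)
E
```

```text
cell.py
nudge.py
pics
scene [[476.2, 0.0, 322.9], [0.0, 476.2, 201.0], [0.0, 0.0, 1.0]] [-0.04  0.    0.    0.    0.  ] [  49.  744. 1187.]
top [[391.0, 0.0, 320.4], [0.0, 391.0, 202.5], [0.0, 0.0, 1.0]] [-0.042  0.     0.     0.     0.   ] [ 350. -126. 1272.]
{'clock': 0.1, 'joints': array([ 1.27538250e+00,  3.00383648e-01,  1.52154082e+00,  4.30126168e-07,
        1.32067214e+00, -6.66083743e-02]), 'qd': array([ 0.00030349, -0.00154566, -0.00221485, -0.00042675,  0.00014113,
       -0.00070315]), 'effort': array([ 5.06848610e-04, -5.32636929e+01, -3.53284371e+01,  7.09029450e-02,
        2.34229368e-02, -1.01724484e-04]), 'eef_pos': array([124.68584394, 535.43671595, 204.95132206]), 'eef_rot': array([-3.14059095e+00, -6.72381850e-05,  2.91278706e+00]), 'wrist_force': array([ 0.07961214,  0.28720199, -0.16699976]), 'moment': array([ 0.04423534, -0.05074178,  0.01282747]), 'finger_force': 0.0, 'finger_gap': 93.79487104165354} -18.8
```

View pics/scene0.png

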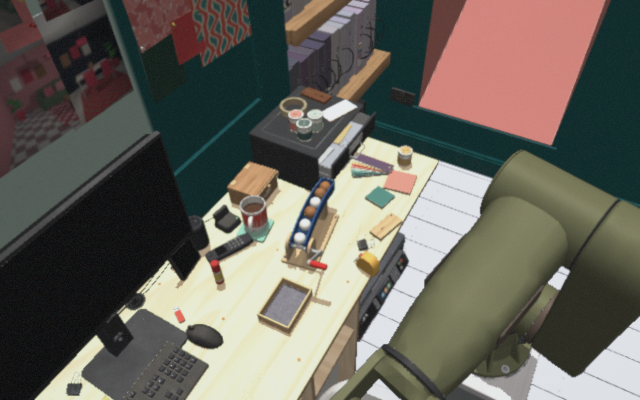

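View pics/top0.png

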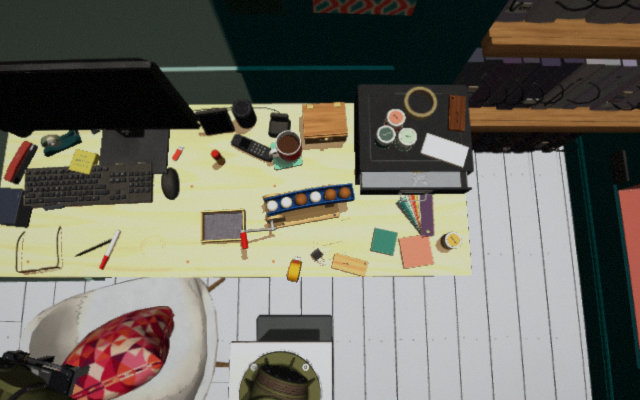

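The scene picture shows the dispenser with the blue scoop at about (312,215), its red bar at (318,266) and the tray at (285,303). In the top picture the tray is at (223,226), the bar at (244,240), and the scoop runs from (265,205) to (353,193), pouring towards world +y. Next I'll measure with masks and depth.

```bash
cat > h.py <<'E'
import cv2,numpy as np
from cell import manip, eyes, job
def cal(n):
    i=eyes.camera_info(n); R=cv2.Rodrigues(np.array(i["rvec"],float))[0]
    return np.array(i["K"],float),np.array(i["dist"],float),R,np.array(i["tvec"],float).ravel()
def rays(n,uv):
    K,D,R,t=cal(n); q=cv2.undistortPoints(np.array(uv,float).reshape(-1,1,2),K,D)[:,0]
    return np.c_[q,np.ones(len(q))]@R, -R.T@t     # dir (unit cam z), centre
def onz(n,uv,z):
    d,c=rays(n,uv); return c+d*((np.array(z)-c[2])/d[:,2])[:,None]
def cloud(n,dep):
    v,u=np.mgrid[:400,:640]; d,c=rays(n,np.c_[u.ravel(),v.ravel()])
    return (c+d*dep.reshape(-1,1)).reshape(400,640,3)
def shot(n):
    p,d=eyes.camera(n); return p,d,cloud(n,d)
E
python3 - <<'E'
from h import *
for n in("scene","top"):
    p=cv2.imread(f"pics/{n}0.png"); d=np.load(f"pics/{n}0.npy"); P=cloud(n,d)
    x0,y0,w,h=(240,160,110,180) if n=="scene" else (190,170,180,115)
    h_=cv2.cvtColor(p,cv2.COLOR_BGR2HSV)
    roi=np.zeros((400,640),bool); roi[y0:y0+h,x0:x0+w]=1
    red=((h_[...,0]<8)|(h_[...,0]>172))&(h_[...,1]>170)&(h_[...,2]>100)&roi&(P[...,2]>90)
    blue=(abs(h_[...,0].astype(int)-112)<12)&(h_[...,1]>120)&roi
    # felt: grayish, z<20
    felt=(h_[...,1]<90)&(h_[...,2]<150)&roi&(P[...,2]<25)&(P[...,2]>-8)
    felt=cv2.morphologyEx(felt.astype(np.uint8),cv2.MORPH_OPEN,np.ones((5,5)))
    k,l,s,c=cv2.connectedComponentsWithStats(felt); j=1+s[1:,4].argmax(); felt=l==j
    for nm,m in(("red",red),("blue",blue),("felt",felt)):
        q=P[m]; v,u=np.nonzero(m); print(n,nm,m.sum(),"px",u.min(),u.max(),v.min(),v.max(),"med",np.median(q,0).round(1),"min",q.min(0).round(),"max",q.max(0).round())
    v,u=np.nonzero(red); q=onz(n,np.c_[u,v],136); r=cv2.minAreaRect(q[:,:2].astype(np.float32)); print("red rect",r)
    v,u=np.nonzero(felt); q=onz(n,np.c_[u,v],6); r=cv2.minAreaRect(q[:,:2].astype(np.float32)); print("felt rect",r, q.mean(0))
    # rim
    rim=(P[...,2]>26)&(P[...,2]<42)&cv2.dilate(felt.astype(np.uint8),np.ones((25,25))).astype(bool)
    r=cv2.minAreaRect(P[rim][:,:2].astype(np.float32)); print("rim",rim.sum(),r)
    desk=P[(abs(P[...,2])<10)&roi]; print("desk z",np.median(desk[:,2]),desk[:,2].std())
    H=np.clip(P[...,2]*1.7,0,255).astype(np.uint8)
    a=cv2.resize(p[y0:y0+h,x0:x0+w],None,fx=4 if n=="top" else 3,fy=4 if n=="top" else 3,interpolation=cv2.INTER_CUBIC)
    b=cv2.resize(cv2.applyColorMap(H,cv2.COLORMAP_JET)[y0:y0+h,x0:x0+w],(a.shape[1],a.shape[0]),interpolation=cv2.INTER_NEAREST)
    cv2.imwrite(f"pics/{n}1.png",a if n=="top" else np.hstack([a,b]))
E
```

```text
scene red 66 px 311 325 261 268 med [454.8  99.7 137.6] min [431.  93. 129.] max [474. 107. 143.]
scene blue 376 px 290 333 178 245 med [571.8 -64.5 112.9] min [  49. -230.   82.] max [ 628.  744. 1187.]
scene felt 298 px 270 291 283 305 med [544.6 157.9   5.6] min [516. 121.  -1.] max [564. 207.  18.]
red rect ((453.8099060058594, 98.84771728515625), (41.40237045288086, 14.977025032043457), 11.688298225402832)
felt rect ((540.0951538085938, 163.08334350585938), (48.154937744140625, 85.33464050292969), 3.8490095138549805) [543.79518948 160.65727338   6.        ]
rim 229 ((514.390625, 187.53390502929688), (100.20805358886719, 142.85694885253906), 3.0971927642822266)
desk z 0.13154639395588674 3.353649524738779
top red 89 px 241 247 233 248 med [453.4  95.  139.1] min [ 350. -126.  130.] max [ 477.  105. 1272.]
top blue 670 px 265 353 184 215 med [584.9 -93.  111.7] min [ 350. -227.   81.] max [ 628.   41. 1272.]
top felt 974 px 204 241 212 239 med [517.5 193.7   6.1] min [472. 131.  -2.] max [561. 256.  14.]
red rect ((455.21832275390625, 95.45722961425781), (44.0989875793457, 17.49175453186035), 1.777570128440857)
felt rect ((516.0615234375, 192.6309356689453), (86.33695983886719, 122.1921157836914), 2.6091535091400146) [516.43810471 193.607767     6.        ]
rim 254 ((515.052001953125, 188.80902099609375), (100.89274597167969, 142.31625366210938), 2.7820656299591064)
desk z 0.3944511464314928 3.1420689464584486
```

View pics/scene1.png

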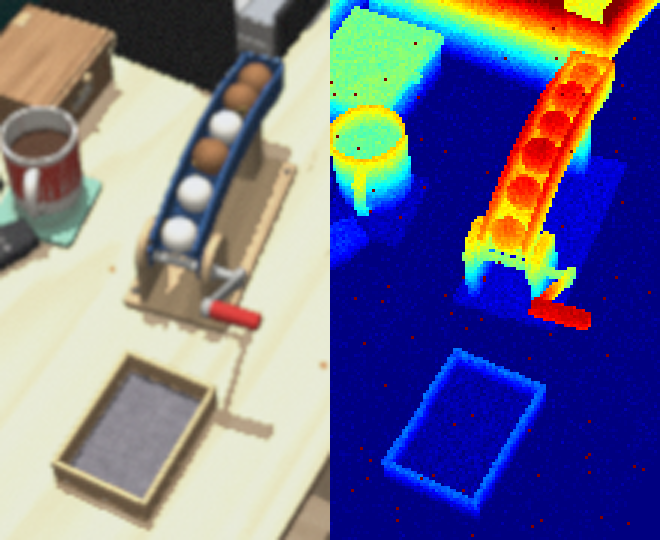

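View pics/top1.png

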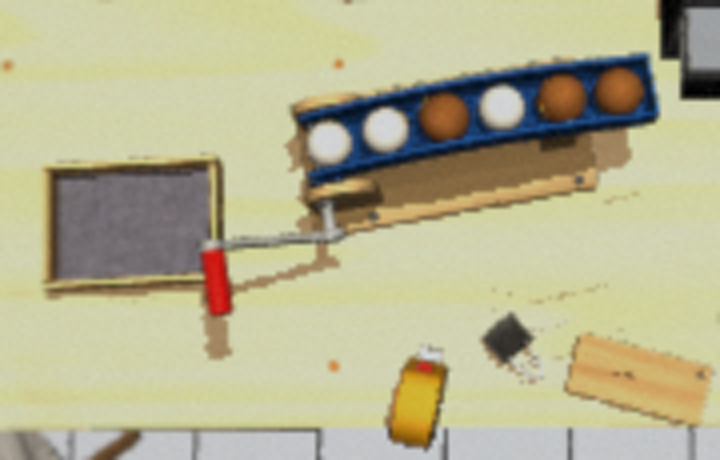

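Pictures: the base's top corners show in the scene crop at (127,300), (215,328) and (295,168). The tray is at (135,435) and the lever bar at (235,315). In the top crop the dispenser axis is turned about 0.15 rad from world y, and the front four balls read white, white, oak, white.

Run:
```python
from h import *
print("scene corners FL,FR,BR",onz("scene",[(282.3,260),(311.7,269.3),(338.3,216)],12).round(1).tolist())
print("top FR,BR",onz("top",[(277.5,228),(339.2,216.2)],12).round(1).tolist())
A=[];B=[]
for n in("scene","top"):
    p=cv2.imread(f"pics/{n}0.png"); d=np.load(f"pics/{n}0.npy"); P=cloud(n,d); h=cv2.cvtColor(p,cv2.COLOR_BGR2HSV)
    box=(P[...,0]>440)&(P[...,0]<680)&(P[...,1]>-250)&(P[...,1]<80)&(P[...,2]<190)
    blue=(abs(h[...,0].astype(int)-112)<12)&(h[...,1]>120)&box&(P[...,2]>80)
    q=P[blue]; r=cv2.minAreaRect(q[:,:2].astype(np.float32)); print(n,"blue",r)
    A.append(q)
    b=box&(P[...,2]>8)&(P[...,2]<17); b=cv2.morphologyEx(b.astype(np.uint8),cv2.MORPH_OPEN,np.ones((3,3)))>0
    k,l,s,c=cv2.connectedComponentsWithStats(b.astype(np.uint8)); j=1+s[1:,4].argmax(); q=P[l==j]; B.append(q)
    print(n,"base",len(q),cv2.minAreaRect(q[:,:2].astype(np.float32)))
    # balls (white): blob centres
    w=((h[...,1]<60)&(h[...,2]>150)|((h[...,0]<16)&(h[...,1]>110)&(h[...,1]<235)))&box&(P[...,2]>95)
    w=cv2.morphologyEx(w.astype(np.uint8),cv2.MORPH_OPEN,np.ones((5,5)))
    k,l,s,c=cv2.connectedComponentsWithStats(w)
    for j in range(1,k):
        if s[j,4]>40: print("  ball",c[j].round(1),s[j,4],np.median(P[l==j],0).round(1))
q=np.vstack(B); print("base all",cv2.minAreaRect(q[:,:2].astype(np.float32)))
q=np.vstack(A); r=cv2.minAreaRect(q[:,:2].astype(np.float32)); print("blue all",r)
```

```text
scene corners FL,FR,BR [[605.6, 60.0, 12.0], [509.3, 46.6, 12.0], [540.5, -179.9, 12.0]]
top FR,BR [[506.6, 11.9, 12.0], [544.2, -188.7, 12.0]]
scene blue ((583.7628173828125, -95.05221557617188), (50.74832534790039, 272.10699462890625), 9.638949394226074)
scene base 435 ((558.5886840820312, -104.67405700683594), (59.57792282104492, 160.92739868164062), 10.456774711608887)
  ball [322.4 187.8] 95 [ 593.9 -183.4  122.8]
  ball [315. 201.] 73 [ 582.1 -105.7  132.5]
  ball [309.4 210.9] 78 [574.5 -60.4 134.4]
  ball [304.4 223. ] 79 [567.7 -18.5 124.6]
  ball [299.3 237. ] 82 [559.3  25.2 112.1]
top blue ((589.0346069335938, -110.57771301269531), (82.18413543701172, 303.9754638671875), 17.941587448120117)
top base 614 ((551.4429931640625, -91.8235092163086), (47.899261474609375, 188.6196746826172), 10.316494941711426)
  ball [344.1 192.2] 103 [ 601.4 -198.9  116. ]
  ball [330.4 193.9] 96 [ 593.2 -156.5  129.4]
  ball [315.  196.1] 75 [ 586.1 -111.6  133.4]
  ball [300.8 198.9] 105 [577.3 -70.1 135.9]
  ball [285.4 202. ] 65 [569.9 -22.5 127.5]
  ball [271.5 205. ] 78 [563.5  20.  113.8]
base all ((556.063720703125, -90.99292755126953), (59.57792282104492, 188.7517547607422), 10.456774711608887)
blue all ((589.5648193359375, -108.97640991210938), (82.5705337524414, 306.06304931640625), 17.496166229248047)
```

```bash
cat >> h.py <<'E'
from scipy.spatial.transform import Rotation as Ro
def rel(pos,yaw,c=None):
    """print row (tool axes) to reach world pos with tool down at yaw"""
    s=manip.read_state() if c is None else c
    R=Ro.from_euler("xyz",s["eef_rot"]); T=Ro.from_euler("xyz",[np.pi,0,yaw])
    print("t",round(s["clock"],2),"row",R.inv().apply(np.array(pos)-s["eef_pos"]).round(1).tolist(),(R.inv()*T).as_rotvec().round(3).tolist(),"F",np.round(s["wrist_force"],1))
TH=0.168; O=np.array([559.8,32.,0]); X=np.array([np.cos(TH),np.sin(TH),0]); Y=np.array([-np.sin(TH),np.cos(TH),0])
def D(x,y,z): return O+x*X+y*Y+np.array([0,0,z])
E
python3 - <<'E'
from h import *
rel([511.3,255.6,120],np.pi+.05)
rel([511.3,255.6,9],np.pi+.05)
print(onz("top",[(216,162)],0),D(0,90,0))
E
```

```text
t 0.1 row [-440.0, -184.8, 85.1] [-0.001, -0.0, -0.279] F [ 0.1  0.3 -0.2]
t 0.1 row [-440.0, -184.7, 196.1] [-0.001, -0.0, -0.279] F [ 0.1  0.3 -0.2]
[[734.02801496 225.54829118   0.        ]] [544.75102418 120.73290442   0.        ]
```

```bash
python3 nudge.py '[[-44,-18,8,0,0,-0.05],[-88,-37,17,0,0,-0.1],[-132,-55,25,0,0,-0.15],[-176,-74,34,0,0,-0.2],[-220,-92,42,0,0,-0.279]]' 50; python3 -c "
from h import *
rel([511.3,255.6,120],np.pi+.05)"
```

```text
clock: 0.6
eef_pos: [319.3, 394.7, 163.0]
eef_rot: [-3.141, -0.0, -3.089]
wrist_force: [-0.1, 0.8, -0.4]
finger_gap: 57.4
finger_force: 0.0
t 0.6 row [-184.4, -149.0, 42.9] [-0.0, -0.0, 0.003] F [-0.1  0.8 -0.4]
```

```bash
python3 nudge.py '[[-37,-30,9,0,0,0],[-74,-60,17,0,0,0],[-111,-90,26,0,0,0],[-148,-119,34,0,0,0],[-184,-149,43,0,0,0]]'; python3 nudge.py '[[0,0,0,0,0,0],[0,0,0,0,0,0]]'; python3 -c "
from h import *
rel([511.3,255.6,9],np.pi+.05)
p,d,P=shot('scene'); cv2.imwrite('pics/s2.png',cv2.resize(p[200:360,220:380,::-1],None,fx=3,fy=3))"
```

```text
clock: 1.1
eef_pos: [510.8, 255.1, 120.0]
eef_rot: [-3.142, -0.0, -3.091]
wrist_force: [-0.2, 1.2, 0.0]
finger_gap: 49.9
finger_force: 0.0
clock: 1.3
eef_pos: [509.4, 255.9, 119.7]
eef_rot: [-3.141, -0.001, -3.093]
wrist_force: [-0.0, 0.4, -0.0]
finger_gap: 49.9
finger_force: 0.0
t 1.3 row [-2.0, -0.4, 110.7] [-0.0, -0.001, -0.002] F [-0.   0.4 -0. ]
```

View pics/s2.png

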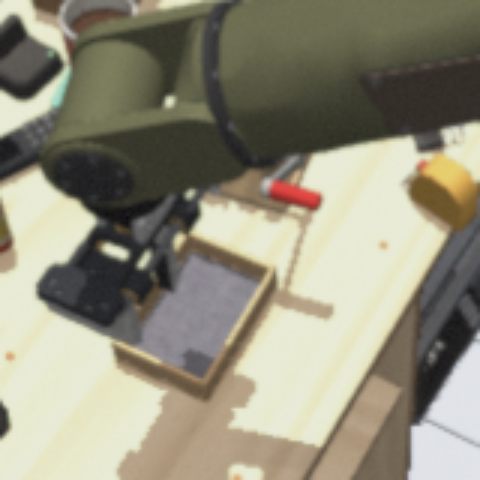

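The gripper is open above the tray's outer wall, around (125,320) in the crop. Going down.

```bash
python3 nudge.py '[[-1,0,35,0,0,0],[-2,0,70,0,0,0],[-2,0,95,0,0,0],[-2,0,108,0,0,0],[-2,0,111,0,0,0]]'; python3 nudge.py '[[0,0,0,0,0,0],[0,0,0,0,0,0],[0,0,0,0,0,0],[0,0,0,0,0,0],[0,0,0,0,0,0]]' 0 20
```

```text
clock: 1.85
eef_pos: [510.4, 257.3, 8.7]
eef_rot: [-3.141, -0.001, -3.09]
wrist_force: [-0.1, 0.0, -0.4]
finger_gap: 50.0
finger_force: 0.0
clock: 2.35
eef_pos: [511.6, 256.7, 9.9]
eef_rot: [3.141, 0.001, -3.091]
wrist_force: [0.0, -0.1, -0.6]
finger_gap: 13.5
finger_force: 0.0
```

```bash
python3 nudge.py '[[0,0,0,0,0,0],[0,0,0,0,0,0],[0,0,0,0,0,0]]'; python3 -c "
from h import *
g=D(0,157.5,9.9); print(g); rel(g,np.pi+TH)"
```

```text
clock: 2.65
eef_pos: [511.5, 256.6, 9.7]
eef_rot: [-3.141, 0.0, -3.091]
wrist_force: [-1.0, -1.8, 4.9]
finger_gap: 4.9
finger_force: 20.0
[533.46429231 187.28258273   9.9       ]
t 2.65 row [-18.5, -70.3, -0.2] [-0.0, 0.0, -0.118] F [-1.  -1.8  4.9]
```

```bash
python3 nudge.py '[[-3,-11,0,0,0,-0.024],[-7,-22,0,0,0,-0.048],[-10,-33,0,0,0,-0.072],[-13,-44,0,0,0,-0.095],[-17,-55,0,0,0,-0.118]]'; python3 nudge.py '[[0,0,0,0,0,0],[0,0,0,0,0,0],[0,0,0,0,0,0]]'
python3 - <<'E'
from h import *
rel(D(0,157.5,9.9),np.pi+TH)
for n in("scene","top"):
    p,d,P=shot(n); cv2.imwrite(f"pics/{n}3.png",p[:,:,::-1])
    Q=(P-O)@np.c_[X,Y,[0,0,1]]   # dispenser frame
    box=(abs(Q[...,0])<75)&(Q[...,1]>20)&(Q[...,1]<190)
    rim=box&(Q[...,2]>27)&(Q[...,2]<40); q=Q[rim]; print(n,"rim",rim.sum(),cv2.minAreaRect(q[:,:2].astype(np.float32)))
    b=(abs(Q[...,0])<75)&(Q[...,1]>-30)&(Q[...,1]<60)&(Q[...,2]>8)&(Q[...,2]<16); q=Q[b]
    for x in(-45,-25,0,25,45):
        s=q[abs(q[:,0]-x)<10]; print("  base front x",x,len(s),np.sort(s[:,1])[-4:].round(1))
E
```

```text
clock: 3.15
eef_pos: [531.2, 202.8, 9.7]
eef_rot: [3.141, 0.0, -2.972]
wrist_force: [-2.5, 3.2, 3.7]
finger_gap: 5.0
finger_force: 20.0
clock: 3.45
eef_pos: [531.3, 202.7, 9.7]
eef_rot: [-3.141, 0.001, -2.974]
wrist_force: [3.0, -4.1, 4.4]
finger_gap: 5.1
finger_force: 20.0
t 3.45 row [0.5, -15.6, -0.2] [-0.0, 0.001, -0.0] F [ 3.  -4.1  4.4]
scene rim 189 ((-26.864273071289062, 113.98362731933594), (157.17640686035156, 95.49296569824219), 64.74054718017578)
  base front x -45 35 [43.4 48.3 57.5 57.7]
  base front x -25 33 [50.6 56.3 56.9 59.6]
  base front x 0 15 [48.4 48.5 57.1 57.3]
  base front x 25 1 [55.1]
  base front x 45 0 []
top rim 151 ((0.7181282043457031, 103.58442687988281), (100.64669036865234, 136.98976135253906), 0.3580823540687561)
  base front x -45 54 [18.  18.7 18.9 51.1]
  base front x -25 10 [51.7 54.2 56.6 58.8]
  base front x 0 17 [49.9 54.1 55.5 57.6]
  base front x 25 20 [55.  55.4 57.5 58.6]
  base front x 45 9 [49.2 53.5 54.6 56.4]
```

```bash
python3 nudge.py '[[0,-3,0,0,0,0],[0,-6,0,0,0,0],[0,-9,0,0,0,0],[0,-11,0,0,0,0],[0,-13,0,0,0,0]]'; for i in 1 ; do python3 nudge.py '[[0,-0.5,0,0,0,0],[0,-1,0,0,0,0],[0,-1.5,0,0,0,0],[0,-2,0,0,0,0]]';done
```

```text
clock: 4.05
eef_pos: [533.2, 190.7, 9.6]
eef_rot: [3.14, 0.0, -2.973]
wrist_force: [-0.7, 4.7, 5.6]
finger_gap: 5.2
finger_force: 20.0
clock: 4.45
eef_pos: [533.5, 188.8, 9.7]
eef_rot: [3.14, 0.0, -2.973]
wrist_force: [-0.6, 6.2, 5.6]
finger_gap: 4.7
finger_force: 20.0
```

```bash
python3 nudge.py '[[0,-0.5,0,0,0,0],[0,-1,0,0,0,0],[0,-1,0,0,0,0],[0,-1,0,0,0,0]]'; python3 nudge.py '[[0,-0.5,0,0,0,0],[0,-1,0,0,0,0],[0,-1,0,0,0,0],[0,-1,0,0,0,0]]'
```

```text
clock: 4.85
eef_pos: [533.6, 187.8, 9.6]
eef_rot: [3.14, 0.0, -2.973]
wrist_force: [-1.2, 4.4, 5.3]
finger_gap: 4.7
finger_force: 20.0
clock: 5.25
eef_pos: [533.7, 187.1, 9.6]
eef_rot: [3.14, 0.0, -2.973]
wrist_force: [-1.4, 7.3, 5.8]
finger_gap: 4.9
finger_force: 20.0
```

```bash
for i in 1 2; do python3 nudge.py '[[0,-0.5,0,0,0,0],[0,-1,0,0,0,0],[0,-1,0,0,0,0],[0,-1,0,0,0,0]]' | grep -E 'pos|wrist'; done;  python3 - <<'E'
from h import *
s=manip.read_state(); print((s["eef_pos"]-O)@np.c_[X,Y])
p,d,P=shot("top")
Q=(P-O)@np.c_[X,Y,[0,0,1]]
rim=(abs(Q[...,0])<75)&(Q[...,1]>10)&(Q[...,1]<180)&(Q[...,2]>27)&(Q[...,2]<40); print(cv2.minAreaRect(Q[rim][:,:2].astype(np.float32)))
cv2.imwrite("pics/top4.png",cv2.resize(p[170:285,190:370,::-1],None,fx=4,fy=4,interpolation=cv2.INTER_CUBIC))
E
```

```text
eef_pos: [533.6, 187.0, 9.7]
wrist_force: [-4.3, 13.4, 6.0]
eef_pos: [533.4, 186.9, 9.6]
wrist_force: [-6.8, 20.3, 6.2]
[ -0.16316392 157.11208598]
((0.4865226745605469, 86.16101837158203), (100.69987487792969, 133.0592041015625), 0.19272850453853607)
```

View pics/top4.png

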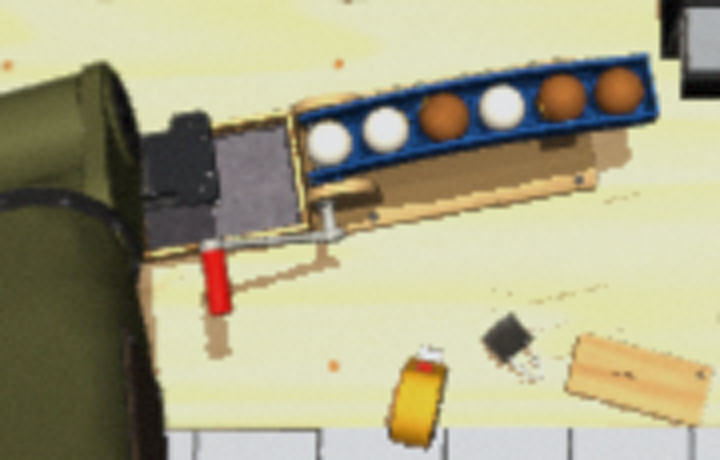

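The tray now butts the base: its wall is against the front edge at crop (300,165) and force rose to 20 N with no further motion. I'll relax the push, release and rise.

```bash
python3 nudge.py '[[0,0.7,0,0,0,0],[0,1.3,0,0,0,0],[0,1.3,0,0,0,0]]' | grep -E 'pos|wrist';python3 nudge.py '[[0,0,0,0,0,0],[0,0,0,0,0,0],[0,0,0,0,0,0]]' 30;  python3 nudge.py '[[0,0,-20,0,0,0],[0,0,-60,0,0,0],[0,0,-105,0,0,0],[0,0,-150,0,0,0],[0,0,-190,0,0,0]]' | grep -E 'pos|wrist'
python3 - <<'E'
from h import *
p,d,P=shot("top")
Q=(P-O)@np.c_[X,Y,[0,0,1]]
rim=(abs(Q[...,0])<75)&(Q[...,1]>10)&(Q[...,1]<180)&(Q[...,2]>27)&(Q[...,2]<40); print(cv2.minAreaRect(Q[rim][:,:2].astype(np.float32)))
rel(D(-95,85,200),np.pi+TH)
E
```

```text
eef_pos: [533.4, 186.9, 9.6]
wrist_force: [-6.2, 10.4, 7.6]
clock: 6.7
eef_pos: [533.8, 185.1, 9.1]
eef_rot: [-3.142, -0.001, -2.973]
wrist_force: [0.0, -0.5, -0.5]
finger_gap: 25.7
finger_force: 0.0
eef_pos: [534.0, 185.0, 201.7]
wrist_force: [0.2, -0.0, 0.9]
((0.2940101623535156, 87.69886016845703), (100.6041259765625, 146.11810302734375), 0.3384723663330078)
t 7.25 row [97.2, -70.4, 7.3] [0.001, 0.009, 0.0] F [ 0.1 -1.   6.8]
```

```bash
python3 nudge.py '[[25,-18,0,0,0,0],[50,-36,0,0,0,0],[75,-54,0,0,0,0],[97,-70,0,0,0,0],[97,-70,0,0,0,0]]' 0 20| grep -E 'pos|wrist'; python3 nudge.py '[[0,0,20,0,0,0],[0,0,40,0,0,0],[0,0,40,0,0,0],[0,0,40,0,0,0],[0,0,40,0,0,0]]'
python3 - <<'E'
from h import *
s=manip.read_state(); print((s["eef_pos"]-O)@np.c_[X,Y,[0,0,1]])
a,_,_=shot("top"); b,_,_=shot("scene")
cv2.imwrite("pics/c5.png",np.hstack([cv2.resize(a[170:270,190:350,::-1],(400,250)),cv2.resize(b[170:330,240:360,::-1],(300,400))[:250]]) if 0 else np.vstack([cv2.resize(a[170:270,190:350,::-1],(480,300)),cv2.resize(b[170:280,220:396,::-1],(480,300))]))
E
```

```text
eef_pos: [448.8, 98.4, 199.4]
wrist_force: [-0.3, -0.1, -0.6]
clock: 8.25
eef_pos: [450.7, 100.1, 160.3]
eef_rot: [-3.142, 0.001, -2.973]
wrist_force: [-0.3, -0.2, -0.2]
finger_gap: 0.5
finger_force: 0.0
[-96.14181019  85.38943722 160.31594247]
```

View pics/c5.png

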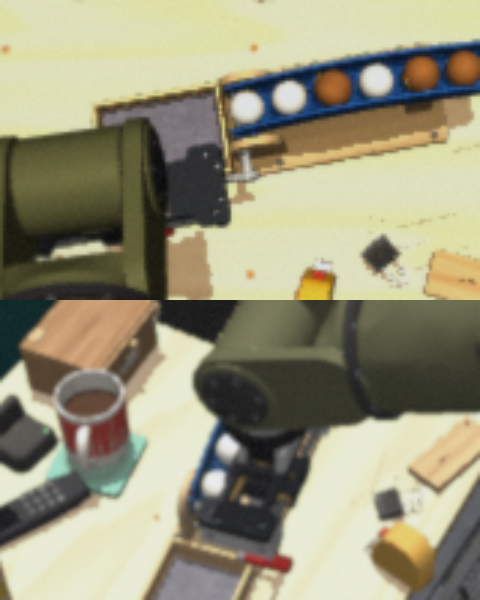

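The top half shows all six knobs in view from (246,107) to (465,68), and the upper tray half. The scene half shows the tray and the bar, with the tool over the bar at (265,565). Next: a knob counter, then the press.

```bash
cat > cnt.py <<'E'
from h import *
s=manip.read_state(); e=(s["eef_pos"]-O)@np.c_[X,Y,[0,0,1]]
t=.61-np.arcsin(np.clip((e[2]-83)/100,-1,1))
out=[]
for n in("top","scene"):
    p,d,P=shot(n); cv2.imwrite(f"pics/last_{n}.png",p[:,:,::-1]); Q=(P-O)@np.c_[X,Y,[0,0,1]]; h=cv2.cvtColor(p,cv2.COLOR_RGB2HSV)
    c=((h[...,1]<60)&(h[...,2]>130)|(h[...,0]<16)&(h[...,1]>110)&(h[...,1]<240)&(h[...,2]<200))
    sc=c&(abs(Q[...,0])<25)&(Q[...,1]>-270)&(Q[...,1]<25)&(Q[...,2]>75)
    tr=c&(abs(Q[...,0])<46)&(Q[...,1]>24)&(Q[...,1]<156)&(Q[...,2]>18)&(Q[...,2]<60)
    for nm,m in(("scoop",sc),("tray",tr)):
        m=cv2.morphologyEx(m.astype(np.uint8),cv2.MORPH_OPEN,np.ones((3,3)) if nm=="tray" else np.ones((5,5)))
        k,l,st,ce=cv2.connectedComponentsWithStats(m)
        out.append(f"{n} {nm} "+" ".join(str(np.median(Q[l==j],0).round().astype(int).tolist()) for j in range(1,k) if st[j,4]>(25 if nm=="tray" else 40)))
print("t %.2f tilt~%.2f"%(s["clock"],t),e.round(1),"F",s["wrist_force"].round(1)); print("\n".join(out))
E
python3 nudge.py '[[0,-2,5,0,0,0],[0,-3,10,0,0,0],[0,-3,14,0,0,0],[0,-3,16,0,0,0]]'| grep -E 'pos|wrist'; python3 nudge.py '[[0,0,1,0,0,0],[0,0,2,0,0,0],[0,0,3,0,0,0],[0,0,4,0,0,0],[0,0,5,0,0,0]]'| grep -E 'pos|wrist'; python3 cnt.py
```

```text
eef_pos: [450.5, 96.9, 142.9]
wrist_force: [-0.4, -0.4, 1.0]
eef_pos: [450.8, 97.3, 139.2]
wrist_force: [-6.6, 4.5, 14.2]
t 9.25 tilt~0.01 [-96.6  82.6 139.2] F [-6.6  4.5 14.2]
top scoop [3, -235, 117] [3, -192, 130] [1, -146, 133] [-1, -103, 135] [0, -57, 127] [0, -13, 113]
top tray 
scene scoop [-2, -6, 113]
scene tray
```

```bash
python3 nudge.py '[[0,0.5,1,0,0,0],[0,1,2,0,0,0],[0,1.5,3,0,0,0],[0,2,4,0,0,0],[0,2.5,5,0,0,0]]'| grep -E 'pos|wrist'; python3 nudge.py '[[0,0.5,1,0,0,0],[0,1,2,0,0,0],[0,1.5,3,0,0,0],[0,2,4,0,0,0],[0,2.5,5,0,0,0]]'| grep -E 'pos|wrist'; python3 nudge.py '[[0,0.4,1,0,0,0],[0,0.9,2,0,0,0],[0,1.3,3,0,0,0],[0,1.7,4,0,0,0]]'| grep -E 'pos|wrist'; python3 cnt.py
```

```text
eef_pos: [450.3, 100.5, 134.6]
wrist_force: [-9.3, 8.5, 15.3]
eef_pos: [450.1, 103.2, 129.7]
wrist_force: [-6.7, 10.2, 14.9]
eef_pos: [450.0, 104.9, 125.8]
wrist_force: [-3.8, 9.6, 14.6]
t 10.75 tilt~0.17 [-96.1  90.3 125.8] F [-3.8  9.6 14.6]
top scoop [2, -224, 153] [1, -181, 159] [2, -137, 155] [1, -91, 150] [-1, -46, 135] [1, -9, 115]
top tray 
scene scoop [-1, -1, 113]
scene tray
```

```bash
python3 nudge.py '[[0,0.3,0.7,0,0,0],[0,0.6,1.4,0,0,0],[0,0.9,2.1,0,0,0],[0,1.1,2.8,0,0,0],[0,1.2,3,0,0,0]]'| grep -E 'wrist';  python3 cnt.py;  python3 nudge.py '[[0,0.3,0.7,0,0,0],[0,0.6,1.4,0,0,0],[0,0.8,2,0,0,0],[0,0.8,2,0,0,0],[0,0.8,2,0,0,0]]'| grep -E 'wrist';  python3 cnt.py
```

```text
wrist_force: [-3.6, 7.8, 12.7]
t 11.35 tilt~0.20 [-95.9  91.3 122.7] F [-3.6  7.8 12.7]
top scoop [0, -223, 161] [1, -176, 165] [1, -133, 160] [1, -88, 153] [0, -44, 137]
top tray [0, 44, 48]
scene scoop 
scene tray [0, 65, 34]
wrist_force: [-2.0, 9.0, 11.6]
t 11.95 tilt~0.22 [-95.9  92.  120.7] F [-2.   9.  11.6]
top scoop [2, -221, 166] [1, -172, 170] [1, -129, 163] [1, -86, 156] [0, -42, 137]
top tray 
scene scoop 
scene tray [-1, 142, 34]
```

First knob is in the tray at tilt 0.2. Continuing in small steps.

```bash
for k in 1 ; do python3 nudge.py '[[0,0.3,0.7,0,0,0],[0,0.5,1.4,0,0,0],[0,0.8,2.1,0,0,0],[0,1,2.8,0,0,0],[0,1,3,0,0,0]]'| grep -E 'wrist'; done; python3 cnt.py;  python3 nudge.py '[[0,0.3,0.7,0,0,0],[0,0.5,1.4,0,0,0],[0,0.8,2,0,0,0],[0,0.8,2,0,0,0],[0,0.8,2,0,0,0]]'| grep -E 'wrist';  python3 cnt.py
```

```text
wrist_force: [-2.8, 9.8, 11.4]
t 12.55 tilt~0.26 [-95.9  93.  117.6] F [-2.8  9.8 11.4]
top scoop [0, -219, 174] [1, -172, 175] [1, -127, 167] [1, -84, 158] [-1, -42, 139]
top tray 
scene scoop 
scene tray [-1, 141, 33]
wrist_force: [-0.7, 7.3, 10.3]
t 13.15 tilt~0.28 [-95.8  93.8 115.6] F [-0.7  7.3 10.3]
top scoop [2, -216, 179] [4, -172, 179] [1, -125, 169] [1, -80, 159] [0, -39, 139]
top tray 
scene scoop 
scene tray [-1, 142, 34]
```

```bash
python3 nudge.py '[[0,0.2,0.7,0,0,0],[0,0.4,1.4,0,0,0],[0,0.6,2,0,0,0],[0,0.6,2,0,0,0],[0,0.6,2,0,0,0]]'| grep -E 'wrist';  python3 cnt.py;  python3 nudge.py '[[0,0.2,0.7,0,0,0],[0,0.4,1.4,0,0,0],[0,0.6,2,0,0,0],[0,0.6,2,0,0,0],[0,0.6,2,0,0,0]]'| grep -E 'wrist';  python3 cnt.py
```

```text
wrist_force: [-2.0, 7.7, 10.5]
t 13.75 tilt~0.30 [-95.8  94.3 113.6] F [-2.   7.7 10.5]
top scoop [2, -211, 182] [1, -168, 182] [1, -123, 172] [1, -78, 162] [0, -38, 141]
top tray 
scene scoop 
scene tray [-1, 142, 34]
wrist_force: [-1.1, 8.1, 10.0]
t 14.35 tilt~0.32 [-95.8  94.9 111.5] F [-1.1  8.1 10. ]
top scoop [1, -203, 188] [1, -165, 186] [4, -120, 175] [1, -76, 163] [-4, -28, 141]
top tray 
scene scoop 
scene tray [0, 142, 34]
```

```bash
Z='[[0,0,0,0,0,0],[0,0,0,0,0,0],[0,0,0,0,0,0],[0,0,0,0,0,0],[0,0,0,0,0,0]]'; python3 nudge.py '[[0,0,0,0,0,0],[0,0,0,0,0,0],[0,0,0,0,0,0],[0,0,0,0,0,0],[0,0,0,0,0,0]]'| grep -E 'wrist';  python3 cnt.py;python3 nudge.py '[[0,0,0,0,0,0],[0,0,0,0,0,0],[0,0,0,0,0,0],[0,0,0,0,0,0],[0,0,0,0,0,0]]'| grep -E 'wrist';  python3 cnt.py
```

```text
wrist_force: [-1.1, 6.6, 10.1]
t 14.95 tilt~0.32 [-95.8  94.8 111.5] F [-1.1  6.6 10.1]
top scoop [2, -208, 187] [1, -166, 185] [1, -121, 175] [1, -77, 164]
top tray [6, 93, 33]
scene scoop 
scene tray [-2, 128, 34]
wrist_force: [-1.2, 7.0, 9.5]
t 15.55 tilt~0.32 [-95.8  94.7 111.5] F [-1.2  7.   9.5]
top scoop [2, -206, 188] [1, -165, 185] [0, -123, 175] [1, -77, 163]
top tray [6, 93, 34]
scene scoop 
scene tray [-2, 126, 34]
```

```bash
python3 nudge.py '[[0,0.2,0.7,0,0,0],[0,0.4,1.4,0,0,0],[0,0.5,2,0,0,0],[0,0.6,2.7,0,0,0],[0,0.6,3,0,0,0]]'| grep -E 'wrist';  python3 cnt.py;  python3 nudge.py '[[0,0.2,0.7,0,0,0],[0,0.4,1.4,0,0,0],[0,0.6,2,0,0,0],[0,0.6,2,0,0,0],[0,0.6,2,0,0,0]]'| grep -E 'wrist';  python3 cnt.py
```

```text
wrist_force: [-1.0, 5.9, 9.7]
t 16.15 tilt~0.35 [-95.8  95.4 108.5] F [-1.   5.9  9.7]
top scoop [1, -205, 194] [1, -159, 190] [2, -118, 178] [1, -74, 167]
top tray [6, 93, 35]
scene scoop [0, -197, 192]
scene tray [-2, 127, 34]
wrist_force: [-0.1, 6.5, 7.7]
t 16.75 tilt~0.37 [-95.8  95.9 106.4] F [-0.1  6.5  7.7]
top scoop [1, -202, 198] [1, -156, 193] [1, -116, 183] [0, -72, 168]
top tray [5, 93, 34]
scene scoop [1, -195, 197]
scene tray [-1, 127, 34]
```

```bash
python3 nudge.py '[[0,0.2,0.7,0,0,0],[0,0.4,1.4,0,0,0],[0,0.6,2,0,0,0],[0,0.6,2,0,0,0],[0,0.6,2,0,0,0]]'| grep -E 'wrist';  python3 cnt.py
```

```text
wrist_force: [-0.4, 6.2, 7.3]
t 17.35 tilt~0.39 [-95.9  96.5 104.4] F [-0.4  6.2  7.3]
top scoop [1, -200, 203] [2, -153, 198] [1, -111, 184] [2, -71, 169]
top tray [5, 93, 34]
scene scoop [0, -190, 200]
scene tray [-2, 127, 34]
```

```bash
python3 nudge.py '[[0,0.2,0.7,0,0,0],[0,0.3,1.4,0,0,0],[0,0.4,2,0,0,0],[0,0.4,2,0,0,0],[0,0.4,2,0,0,0]]'| grep -E 'wrist';  python3 cnt.py
```

```text
wrist_force: [-1.2, 6.7, 7.2]
t 17.95 tilt~0.42 [-95.9  96.8 102.3] F [-1.2  6.7  7.2]
top scoop [2, -198, 207] [1, -152, 200] [0, -108, 186] [1, -69, 170]
top tray [5, 93, 34]
scene scoop [0, -189, 205]
scene tray [-2, 124, 34]
```

```bash
python3 nudge.py '[[0,0.2,0.7,0,0,0],[0,0.3,1.4,0,0,0],[0,0.3,1.4,0,0,0],[0,0.3,1.4,0,0,0],[0,0.3,1.4,0,0,0]]'| grep -E 'wrist';  python3 cnt.py
```

```text
wrist_force: [-0.3, 6.1, 7.0]
t 18.55 tilt~0.43 [-95.9  97.1 100.9] F [-0.3  6.1  7. ]
top scoop [2, -196, 209] [1, -151, 203] [1, -107, 187] [0, -67, 172]
top tray [5, 93, 33]
scene scoop [1, -187, 208]
scene tray [-2, 128, 34]
```

```bash
python3 nudge.py '[[0,0.1,0.7,0,0,0],[0,0.3,1.4,0,0,0],[0,0.3,2,0,0,0],[0,0.3,2,0,0,0],[0,0.3,2,0,0,0]]'| grep -E 'wrist';  python3 cnt.py|grep scoop
```

```text
wrist_force: [-0.5, 6.0, 6.4]
top scoop [1, -193, 213] [1, -148, 206] [1, -105, 189] [1, -62, 173]
scene scoop [0, -184, 212]
```

```bash
python3 nudge.py '[[0,0.1,0.7,0,0,0],[0,0.2,1.4,0,0,0],[0,0.2,1.4,0,0,0],[0,0.2,1.4,0,0,0],[0,0.2,1.4,0,0,0]]'| grep -E 'wrist';  python3 cnt.py
```

```text
wrist_force: [-0.0, 3.9, 6.2]
t 19.75 tilt~0.47 [-96.   97.5  97.4] F [-0.   3.9  6.2]
top scoop [1, -190, 217] [1, -146, 208] [1, -103, 191]
top tray [0, 63, 38] [7, 95, 35]
scene scoop [0, -181, 215]
scene tray [-1, 114, 34]
```

Three are out and three remain, so I'll let the lever up gently.

```bash
python3 nudge.py '[[0,0,-2,0,0,0],[0,-0.3,-4,0,0,0],[0,-0.6,-6,0,0,0],[0,-1,-8,0,0,0],[0,-1.5,-10,0,0,0]]'| grep -E 'wrist'; python3 cnt.py
for i in 1 2 3; do :; done
python3 nudge.py '[[0,-0.5,-2,0,0,0],[0,-1,-4,0,0,0],[0,-2,-6,0,0,0],[0,-3,-8,0,0,0],[0,-4,-10,0,0,0]]'| grep -E 'wrist'
python3 nudge.py '[[0,-0.5,-2,0,0,0],[0,-1,-4,0,0,0],[0,-2,-6,0,0,0],[0,-3,-8,0,0,0],[0,-4,-10,0,0,0]]'| grep -E 'wrist'
python3 nudge.py '[[0,-0.5,-2,0,0,0],[0,-1,-4,0,0,0],[0,-2,-6,0,0,0],[0,-3,-8,0,0,0],[0,-4,-10,0,0,0]]'| grep -E 'wrist'; python3 cnt.py
python3 nudge.py '[[0,-0.5,-2,0,0,0],[0,-1,-4,0,0,0],[0,-1,-7,0,0,0],[0,-1,-11,0,0,0],[0,-1,-16,0,0,0]]'| grep -E 'wrist'
python3 nudge.py '[[0,0,-10,0,0,0],[0,0,-30,0,0,0],[0,0,-60,0,0,0],[0,0,-90,0,0,0],[0,0,-110,0,0,0]]'| grep -E 'pos|wrist'; python3 cnt.py
```

```text
wrist_force: [2.6, -1.6, 4.6]
t 20.35 tilt~0.37 [-96.6  95.3 106.9] F [ 2.6 -1.6  4.6]
top scoop [1, -202, 197] [1, -157, 194] [1, -112, 181]
top tray [-1, 63, 38] [6, 93, 35]
scene scoop [2, -196, 196]
scene tray [-2, 113, 34]
wrist_force: [-0.7, 1.2, 5.3]
wrist_force: [0.1, -3.6, 3.1]
wrist_force: [-1.2, -3.0, 3.1]
t 21.95 tilt~0.04 [-96.7  83.4 136.8] F [-1.2 -3.   3.1]
top scoop [1, -229, 125] [6, -192, 139]
top tray [-1, 64, 38]
scene scoop 
scene tray [-3, 109, 35]
wrist_force: [0.2, 0.9, -0.1]
eef_pos: [450.8, 97.2, 265.5]
wrist_force: [0.4, -1.2, 0.7]
t 23.05 tilt~-0.96 [-96.5  82.5 265.5] F [ 0.4 -1.2  0.7]
top scoop [2, -235, 115] [1, -192, 129] [1, -147, 133]
top tray [5, 99, 37]
scene scoop 
scene tray [-3, 109, 35]
```

```bash
python3 nudge.py '[[15,45,0,0,0,0],[30,90,0,0,0,0],[45,135,0,0,0,0],[60,180,0,0,0,0],[75,225,0,0,0,0]]'| grep -E 'pos'; python3 nudge.py '[[15,45,0,0,0,0],[15,45,0,0,0,0],[15,45,0,0,0,0],[15,45,0,0,0,0],[15,45,0,0,0,0]]'| grep -E 'pos|wrist'; python3 nudge.py '[[0,0,0,0,0,0],[0,0,0,0,0,0],[0,0,0,0,0,0],[0,0,0,0,0,0],[0,0,0,0,0,0]]' >/dev/null; python3 cnt.py
python3 - <<'E'
from h import *
P=shot("top")[2]; Q=(P-O)@np.c_[X,Y,[0,0,1]]
rim=(abs(Q[...,0])<62)&(Q[...,1]>14)&(Q[...,1]<175)&(Q[...,2]>27)&(Q[...,2]<40); print(cv2.minAreaRect(Q[rim][:,:2].astype(np.float32)))
a=cv2.imread("pics/last_top.png");b=cv2.imread("pics/last_scene.png")
cv2.imwrite("pics/c6.png",np.vstack([cv2.resize(a[140:280,190:390],(429,300)),cv2.resize(b[150:323,210:457],(429,300))]))
E
```

```text
eef_pos: [337.5, 307.7, 262.1]
eef_pos: [317.3, 347.3, 262.5]
wrist_force: [0.5, -0.3, -0.3]
t 24.65 tilt~-0.96 [-186.8  352.4  262.7] F [0.3 0.5 0.2]
top scoop [2, -192, 129] [0, -235, 116] [-2, -149, 133]
top tray [-1, 63, 38] [1, 101, 35] [0, 136, 35]
scene scoop [0, -200, 124] [-1, -140, 131]
scene tray [-1, 130, 35]
((0.38375091552734375, 88.34455871582031), (146.9742889404297, 101.42436981201172), 89.8370132446289)
```

View pics/c6.png

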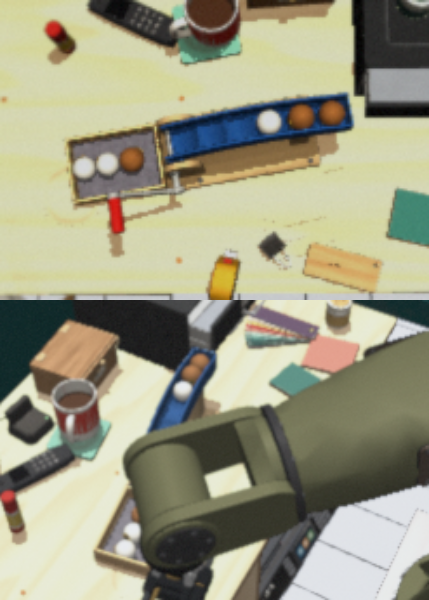

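The top half shows three knobs in the tray at (85,167), (107,163) and (131,159), three left in the scoop, and the bar back at rest. Checking that the tray is still touching after the knobs hit it.

Run:
```python
from h import *
f=[];b=[]
for k in range(6):
    P=shot("top")[2]; Q=(P-O)@np.c_[X,Y,[0,0,1]]
    m=(Q[...,2]>28)&(Q[...,2]<39)
    for L,y in((f,20),(b,160)):
        q=Q[m&(abs(Q[...,0])<44)&(abs(Q[...,1]-y)<12)]; L.append(q[:,:2])
for nm,L in(("front",f),("back",b)):
    q=np.vstack(L); c=np.polyfit(q[:,0],q[:,1],1); print(nm,len(q),np.percentile(q[:,1],[5,25,50,75,95]).round(1),"y at 0 / slope",c[::-1].round(4))
a=cv2.imread("pics/last_top.png")
cv2.imwrite("pics/c7.png",cv2.resize(a[185:235,215:295],(800,500),interpolation=cv2.INTER_CUBIC))
```

```text
front 280 [20.2 21.  22.5 23.9 25.1] y at 0 / slope [ 2.23319e+01 -4.60000e-03]
back 360 [150.2 156.2 157.5 159.4 160.8] y at 0 / slope [1.570907e+02 4.700000e-03]
```

View pics/c7.png

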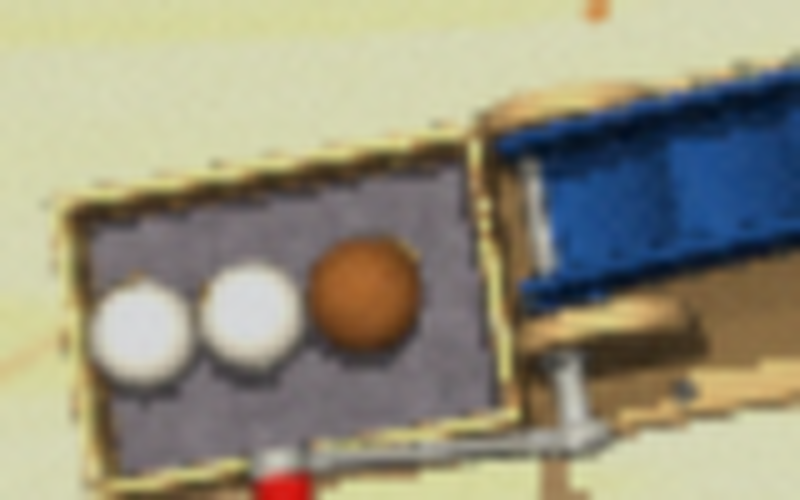

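Front wall reads y 22.4 mm (expected 22.5) and back wall 157.5 mm (expected 157.5), with slopes about 0. The tray is touching, square and centred, with three knobs in it. Handing in.

```bash
python3 -c "
from cell import manip, eyes, job
print(job.sign_off())"
```

```text
the job is handed in; nothing more can be done
None
```

The tray sits square and centred against the dispenser base with exactly three knobs in it, the other three are in the scoop at rest, and I handed the job in at about 25 s; no verdict came back.

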